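Hold the purge dial at its third click

TASK

A white bottle has been left on the purge controller, in the way of its spring-return dial: first set the bottle down upright on the wooden board and let go of it. Then turn the dial clockwise by its finger pin, past the first and second clicks to the third (not on to the fourth), and keep it there against its spring: finish while still holding the dial at the third click. Leave the small things standing about (crucible, weighing bottle, rubber stopper) where they are.

Things in the scene. Friction and masses are not known exactly. Their poses are not given: they have to be found in the camera images.
- controller: Low white purge controller, fixed, 170 mm (its x) x 220 mm (its y); its flat top (deck) is 55 mm above its origin, the centre of the underside. Its front, -x, faces roughly toward the robot; z up. Hose barbs at the back, a round gauge 48 mm wide and 9 mm high at the back left of the deck, the dial a little right of the middle.
- dial_axis (a point): The dial's upright axis, at deck height (20 mm behind, 25 mm right of the controller's middle). Fixed; axes as the controller's. At rest the dial's arm points to the front, 20 degrees to the right (-y). Five thin black ticks on the deck just outside the pin's path mark rest and the four clicks, each longer than the one before.
- pin_top (a point): Centre of the top of the dial's finger pin, 53 mm above the deck; moves with the dial. The dial: black knob 40 mm wide, 28 mm high, with a flat arm 16 mm wide, 8 to 18 mm above the deck; at its end, 60 mm from the axis, an upright round steel pin 14 mm in diameter, free from 19 to 53 mm above the deck.
- dial (a joint): Dial angle, rad: 0 at rest, growing clockwise seen from above; end stop 1.75. Soft clicks at 0.4, 0.8, 1.2 (third) and 1.6, with a small bump between (adds or takes off up to about 1.5 N at the pin). A spring of 0.12 N m at rest to 0.36 N m at the third click (2 to 6 N at the pin) always returns it to 0 when let go: no click holds it.
- stop_3 (a point): Where pin_top stands when the dial is at the third click (1.2 rad). Fixed to the controller.
- bottle: Off-white plastic bottle with a square body 60 x 60 mm and a round ribbed cap 36 mm in diameter; 120 mm high, the cap being the top 15 to 18 mm, above sloping shoulders; about 0.14 kg. Loose, standing on the controller's deck where the arm must swing. Origin: centre of the underside, z up, x and y square to the flat sides.
- board: Wooden board, fixed, lying on the worktop, empty, 145 mm (its x) x 120 mm (its y) x 12 mm high. Origin: centre of the underside, z up.
- crucible: White lidded crucible, 45 mm wide and 50 mm high, loose bystander. Origin: centre of the underside.
- weighing_bottle: Small glass weighing bottle with a lid, 42 mm wide and 62 mm high, loose bystander. Origin: centre of the underside.
- stopper: Black rubber stopper, 28 mm wide and 22 mm high, loose bystander on the back right of the deck. Origin: centre of the underside.
Things that resemble listed ones, but are neither listed nor needed, are in the scene too. Leave any green look-alike of the bottle alone.

How it is judged:
On the way, in this order (a step that is already met when the one before it is completed fails the run):
1. the bottle stands upright on the wooden board, let go (x of bottle in the frame of board between -0.065 and 0.065 m and y of bottle in the frame of board between -0.055 and 0.055 m and z of bottle in the frame of board between 0.006 and 0.018 m and angle between bottle's own z axis and vertical below 0.12 rad and contact force between each of the arm, the fingers and bottle below 0.1 N and linear speed of bottle below 0.02 m/s), for 0.2 s.
2. the dial is held at the third click by the robot (value of joint dial between 1.05 and 1.35 rad and contact force between any of the fingers, the arm and dial above 1.5 N), for 0.3 s.
At the end, for the whole second after the job is handed in: The robot still presses on the dial (over 1.5 N) and holds it still at 1.05 to 1.35 rad, by the third click; the bottle stands upright (within 0.12 rad), at rest and untouched on the wooden board, its centre within 65 mm (board x) and 55 mm (y) of the middle (all of step 1 and all of step 2 and velocity of joint dial between -0.1 and 0.1 rad/s and contact force between bottle and dial below 0.1 N); the arm keeps its last pose, push and grip.
It fails at once if the dial run on toward the fourth click (past 1.45 rad) (value of joint dial above 1.45 rad).
It fails at once if the dial turned to a click while the bottle was still at the controller (value of joint dial above 0.35 rad and horizontal distance between bottle and dial_axis below 0.13 m).
It fails at once if the bottle tipped over (more than 0.6 rad) (angle between bottle's own z axis and vertical above 0.6 rad).
It fails at once if a bystander moved more than 30 mm (distance of any of crucible, weighing_bottle, stopper from where it was at the start of the episode above 0.03 m).
It also fails if it takes over 58 s, if anything falls off the work surface, if the arm or the gripper's body presses on something with over 40 N, if the wrist force passes 120 N, or if a joint passes its speed limit or range.

ROBOT

A 6-joint arm with a two-finger parallel gripper is mounted at the origin on a cart in front of the work surface, level with it; the furniture and walls round the work are solid. World frame = base frame: x ahead of the robot, y to its left, z up, the work surface at z = 0. Lengths are in m, angles in rad, forces in N, time in s.
With the tool pointing down it reaches from about 0.3 to 0.775 m from the base axis. Payload 14.6 kg.
Tool frame: the origin (TCP) lies between the finger pads; the fingertips stand robot.nose_length ahead of it and the grasp point (between the pads) lies 8 mm behind it (robot.nose_length is the distance from the TCP to the fingertips, in m); z points along the fingers, y is the line along which they close (so a half turn about z gives the same grasp; the last joint's range is limited). The gripper opens to 85 mm and grips with 20 to 120 N. Pads are 22 mm wide; open, the fingers measure 114 mm over their backs; the gripper's body (76 mm by 85 mm) begins 54 mm behind the grasp point. The pads swing forward as they close: fully open they stand 13 mm farther back than shut.
Start: joints at [-1.19, 0.3, 1.521, -0, 1.321, -0.067], TCP at [0.238, -0.496, 0.242] pointing down, gripper open.
Joint ranges: [-3.03, 3.03], [-0.79, 2.21], [0.23, 2.52], [-1.04, 4.18], [0, 3.07], [-2.55, 2.55]. Speed limits (rad/s): [2.22, 2.22, 2.57, 3.14, 3.14, 3.14].

INTERFACE

Orientations are given as a rotation vector (axis times angle).
In Python, from cell import robot gives the robot as it stands.
- The arm moves only by the shell command python3 -m inch 'ROWS' [FORCE]. ROWS is JSON, a list that holds one entry, the list of rows, each a list of 5 numbers: the shift along the tool's x, y, z in m, then the turn about the tool's z in rad, then the opening, from 0 (shut) to 1 (fully open). A call has 1 to 5 rows; each row is the pose to reach, as a shift and turn from the pose commanded when the call began, along the tool's axes at that moment; what a row does not reach only later rows make up. A row lasts 1/8 s, in which the tool goes at most 62.5 mm and 10.7 degrees, less where a joint would pass 70% of its speed; a pose out of reach is approached as far as the arm can. A call with a gripper value outside its range is refused whole. The fingers move at their own pace and stop on an object; FORCE is the grip in N (left out, the last holds). Time passes only in rows, so rows that repeat a pose let the fingers close. It gives the time, the measured TCP pose, the force, the opening and the grip force at its end, in the units of the state.
- robot.state(): the state, without advancing time (a new reading comes with each control period).
- robot.read_camera(name): name is "side" or "top"; returns a dict with "frame" (400x640x3 uint8, red, green, blue), "range_z" (400x640 float32, m along the optical axis (not along the pixel's ray), 0 where there is no reading), "intrinsics" (3x3 intrinsics, pixels), "extrinsics" (4x4, takes a point from world to camera coordinates). Camera axes: x right, y down, z forward; pixel columns grow to the right and rows downward; lengths in m; the calibration is good to about 2 mm. A picture is of the moment at which its call begins.
- robot.close_job(): hands the job in; it is judged then, once.
The state is a dict: "t": time; "qpos": joint angles; "qvel": joint speeds; "joint_efforts": joint torques, N m; "tcp_pos": TCP position; "orientation": TCP orientation; "contact_force": force on the tool from outside, world axes, zero at the start; "wrist_torque": the same for the moment, N m; "finger_gap": finger opening in m; "gripper_force": force on a finger pad.
Only numpy, scipy, OpenCV 4.12 (cv2) and the standard library are available. Lean on these libraries where they do the work, as an engineer would, in place of code of your own. Each camera call takes 0.05 s, during which the arm holds its last target. There are 200 camera calls.

## Working session

There is one attempt and no reset: what is moved stays moved. The work goes in short steps, Python scripts to look and compute and a shell command to move; the robot and the scene stay as the last step left them, time stands still between calls to the robot, and variables do not carry over. Pictures are saved under pics/ and viewed, at most 10 in all, crops included, and the job is handed in when it is done.

```bash
mkdir -p pics; ls
python3 - <<'E'
from cell import robot
import cv2,numpy as np
s=robot.state();print({k:np.round(v,3) for k,v in s.items()},robot.nose_length)
for n in("top","side"):
    c=robot.read_camera(n);np.savez(f"pics/{n}0.npz",**c)
    cv2.imwrite(f"pics/{n}0.png",c["frame"][:,:,::-1]);print(n,c["intrinsics"],np.round(c["extrinsics"],3))
E
```

```text
pics
{'t': np.float64(0.0), 'qpos': array([-1.19 ,  0.301,  1.522, -0.   ,  1.321, -0.067]), 'qvel': array([ 0.001,  0.   , -0.   ,  0.   , -0.   ,  0.   ]), 'joint_efforts': array([ 0.000e+00, -5.435e+01, -3.618e+01, -0.000e+00,  4.000e-03,
       -0.000e+00]), 'tcp_pos': array([ 0.238, -0.496,  0.242]), 'orientation': array([-3.062, -0.697,  0.   ]), 'contact_force': array([0.603, 0.187, 0.526]), 'wrist_torque': array([ 0.001,  0.044, -0.004]), 'gripper_force': np.float64(0.0), 'finger_gap': np.float64(0.085)} 0.011
top [[439.98568549   0.         312.73333135]
 [  0.         439.98568549 200.22704833]
 [  0.           0.           1.        ]] [[ 0.014 -1.     0.002 -0.01 ]
 [-0.98  -0.014 -0.199  0.513]
 [ 0.199  0.    -0.98   0.898]
 [ 0.     0.     0.     1.   ]]
side [[409.87655805   0.         320.63106996]
 [  0.         409.87655805 202.19090977]
 [  0.           0.           1.        ]] [[-0.972 -0.233 -0.01   0.462]
 [-0.129  0.573 -0.809  0.156]
 [ 0.195 -0.785 -0.588  0.829]
 [ 0.     0.     0.     1.   ]]
```

View pics/top0.png

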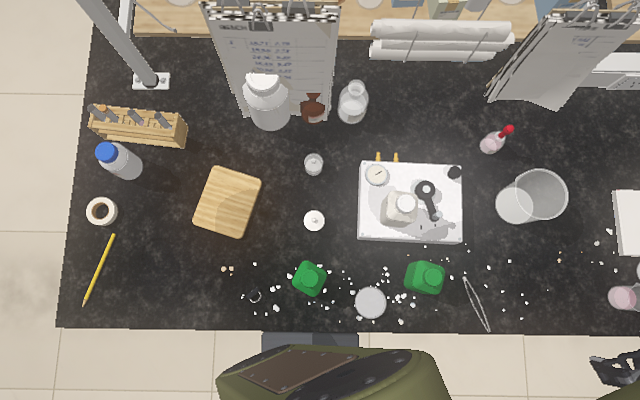

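View pics/side0.png

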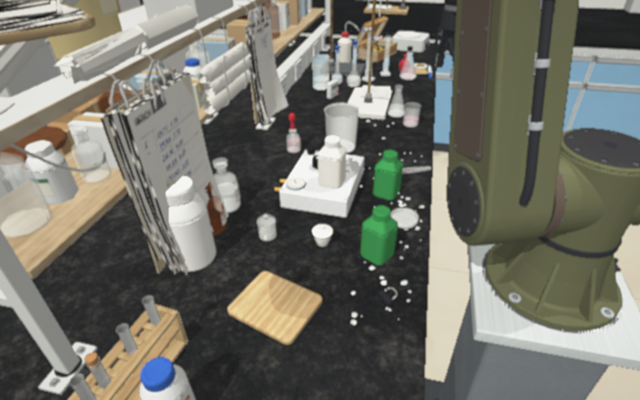

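The top view shows the board at about (228,202), the controller at (411,201), the bottle's cap at (406,203), the dial knob at (425,187), the pin at about (433,216) and the stopper at (454,172). The crucible (314,220) and weighing bottle (314,163) stand between the board and controller. I'll measure these next.

```bash
cat > h.py <<'E'
import numpy as np,cv2
def load(n): return dict(np.load(f"pics/{n}.npz"))
def cloud(c):
    h,w=c["range_z"].shape;K=c["intrinsics"];z=c["range_z"]
    u,v=np.meshgrid(np.arange(w),np.arange(h))
    p=np.stack([(u-K[0,2])/K[0,0]*z,(v-K[1,2])/K[1,1]*z,z],-1)
    E=c["extrinsics"];return (p-E[:3,3])@E[:3,:3]
def ray(c,u,v,zp):
    K,E=c["intrinsics"],c["extrinsics"];R=E[:3,:3]
    d=R.T@np.array([(u-K[0,2])/K[0,0],(v-K[1,2])/K[1,1],1]);o=-R.T@E[:3,3]
    return o+d*(zp-o[2])/d[2]
def snap(robot,n,f):
    c=robot.read_camera(n);np.savez(f"pics/{f}.npz",**c);return c
def rect(p):
    (cx,cy),wh,a=cv2.minAreaRect(p[:,:2].astype(np.float32)*1000);return np.round([cx,cy,*wh,a],1)
E
python3 - <<'E'
from h import *
c=load("top0");P=cloud(c);x,y,z=P[...,0],P[...,1],P[...,2];f=c["frame"]
v,u=np.mgrid[:400,:640]
def roi(a,b,c_,d):return (u>=a)&(u<b)&(v>=c_)&(v<d)
def big(m):
    n,l,s,_=cv2.connectedComponentsWithStats(m.astype(np.uint8));return l==1+s[1:,4].argmax()
print("board",rect(P[big(roi(185,270,160,245)&(z>.006)&(z<.02))]))
print("deck",rect(P[roi(350,470,150,250)&(abs(z-.055)<.005)]))
b=roi(375,420,183,235)&(z>.15)
print("cap",rect(P[big(b&(z>.163))]),z[b].max())
# body slice
s=roi(370,425,183,240)&(z>.075)&(z<.155);print("body n",s.sum(),rect(P[s]))
k=roi(410,445,175,230)&(z>.076)&(z<.09);print("knob",rect(P[big(k)]))
k=roi(418,450,195,235)&(z>.1)&(z<.115);print("pin",k.sum(),P[k].mean(0) if k.any() else 0)
for n,r in dict(cruc=(300,328,205,235),weigh=(300,328,148,180),stop=(444,464,163,182)).items():
    q=P[roi(*r)&(z>(.06 if n=="stop" else .03))];print(n,rect(q),q[:,2].max())
cv2.imwrite("pics/crop0.png",cv2.resize(f[150:250,345:475,::-1],None,fx=6,fy=6,interpolation=2)[:600])
E
```

```text
board [516.5 191.6 121.  144.9  72.5]
deck [ 515.4 -213.4  220.   170.2   88. ]
cap [417.7 -91.1  35.6 253.6  38.5] 0.9819457993272347
body n 898 [ 494.8 -196.    71.2  115.1   24.2]
knob [ 534.  -238.7   36.4   37.7    0.7]
pin 41 [ 0.47701442 -0.25709109  0.10680242]
cruc [409.1  -6.2 168.6  41.4   1.1] 0.9819457993272347
weigh [473.7  -3.8 297.9  39.8   0.8] 0.9819457993272347
stop [ 449.3 -162.8   25.6  404.4   41.6] 0.9819457993272347
```

View pics/crop0.png

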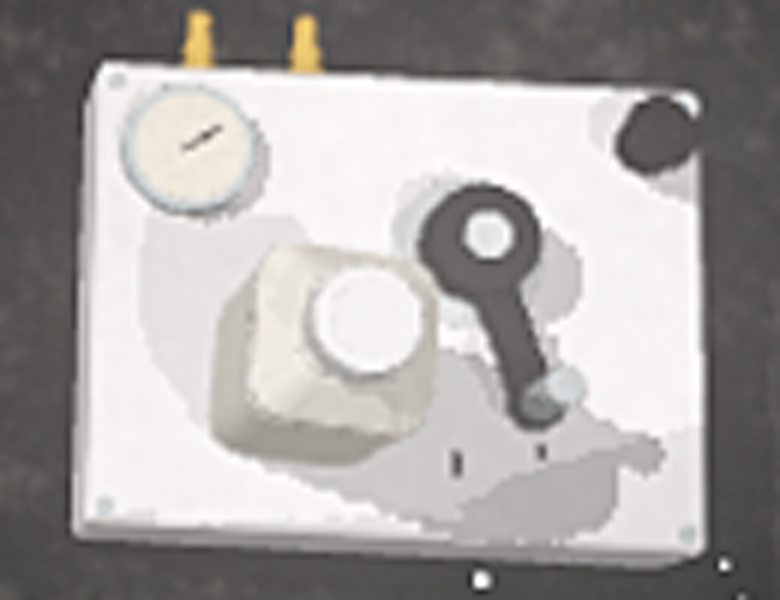

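The crop shows the bottle at about crop (325,350), left and in front of the knob, with its cap at (370,320). The pin top is at about (558,388) and the stopper at (657,133). Dial axis (534,-239) and pin (477,-257) agree with the given geometry. The small objects and the bottle need bounded depth masks.

Run:
```python
from h import *
for cam in("top0","side0"):
    c=load(cam);P=cloud(c);x,y,z=P[...,0],P[...,1],P[...,2]
    ok=c["range_z"]>0
    def box(a,b,d,e,l,h):return P[ok&(x>a)&(x<b)&(y>d)&(y<e)&(z>l)&(z<h)]
    print(cam)
    for l,h in((.168,.185),(.125,.15),(.09,.125),(.065,.09)):
        q=box(.44,.56,-.24,-.14,l,h);q=q[np.hypot(q[:,0]-.534,q[:,1]+.239)>.024] if l<.09 else q
        if len(q):print("bottle",l,len(q),rect(q),q.min(0).round(3),q.max(0).round(3))
    for n,b in dict(cruc=(.40,.52,-.07,.07,.03,.08),weigh=(.54,.66,-.07,.07,.04,.08),stop=(.54,.62,-.33,-.26,.068,.085)).items():
        q=box(*b);print(n,len(q),rect(q) if len(q) else 0,q[:,2].max() if len(q) else 0)
    q=box(.44,.6,-.4,-.1,.13,.5);print("tall",q[:,2].max())
    for l in np.arange(.08,.15,.014):
        q=box(.44,.56,-.24,-.14,l,l+.004);print(round(l,3),(q[np.lexsort((q[:,0],q[:,1]))][::max(1,len(q)//8),:2]*1000).round().astype(int).tolist())
```

```text
top0
bottle 0.168 285 [ 485.8 -176.6   35.3   33.4   27.5] [ 0.469 -0.195  0.168] [ 0.504 -0.159  0.177]
bottle 0.125 460 [ 486.  -176.4   60.5   58.8   83.3] [ 0.455 -0.207  0.125] [ 0.516 -0.145  0.15 ]
bottle 0.09 145 [ 473.3 -160.9   72.5   33.6   40.4] [ 0.455 -0.197  0.091] [ 0.512 -0.145  0.125]
bottle 0.065 105 [ 502.  -154.   115.1   41.3   20.9] [ 0.455 -0.194  0.065] [ 0.559 -0.14   0.09 ]
cruc 332 [471.8  -5.   43.1  41.4   0.8] 0.05260330446427255
weigh 278 [600.3  -2.3  40.6  41.6  66.5] 0.062296946495531434
stop 134 [ 574.6 -303.4   24.2   27.8   77.8] 0.07961885841056267
tall 0.17674681342379
0.08 [[526, -240], [526, -237], [517, -235], [519, -233], [523, -231], [537, -228], [524, -225], [539, -221], [465, -146]]
0.094 [[456, -195], [456, -189], [456, -185], [456, -183], [457, -171], [458, -167], [459, -157], [461, -150], [463, -148], [499, -147], [465, -147], [472, -145], [476, -145], [474, -145]]
0.108 [[455, -186], [457, -172], [457, -170], [458, -166], [459, -158], [459, -156], [461, -150], [508, -149], [463, -148], [498, -147], [496, -147], [494, -147], [488, -14
[... 864 characters left out ...]
[ 575.2 -301.8   23.9   25.9   61.1] 0.07829040051255311
tall 0.17678787893565762
0.08 [[542, -240], [548, -233], [543, -225], [458, -189], [518, -153], [465, -149], [504, -147], [509, -146], [476, -144]]
0.094 [[458, -191], [460, -161], [518, -152], [507, -149], [467, -147], [489, -146], [467, -146], [476, -145], [476, -143]]
0.108 [[457, -185], [460, -162], [463, -151], [512, -149], [502, -148], [467, -147], [489, -147], [465, -146], [472, -145]]
0.122 [[457, -181], [459, -166], [464, -152], [468, -149], [502, -149], [489, -148], [479, -147], [474, -146], [481, -145], [498, -144]]
0.136 [[458, -186], [461, -161], [464, -153], [466, -150], [504, -149], [470, -148], [475, -147], [467, -146]]
```

Bottle centre (0.4865,-0.1764), yaw about -6.5°; board centre (0.5165,0.1916). I'll write a helper that gives the tool-frame shift, then start moving.

```bash
cat > go.py <<'E'
# usage: go.py x y z yaw_deg(of tool y): prints shift/turn in tool axes
import sys,numpy as np
from cell import robot
from scipy.spatial.transform import Rotation as R
s=robot.state();r=R.from_rotvec(s["orientation"]);x,y,z,a=map(float,sys.argv[1:])
M=r.as_matrix();d=M.T@(np.array([x,y,z])-s["tcp_pos"])
cur=np.degrees(np.arctan2(M[1,1],M[0,1]))
print("shift",d.round(4),"turn",np.radians((cur-a+180)%360-180).round(3),"yaw",cur.round(1),"tcp",s["tcp_pos"].round(4),"q",s["qpos"].round(2),"t",s["t"],"F",s["contact_force"].round(1),"gap",s["finger_gap"].round(4),"tilt",M[:,2].round(3))
E
python3 go.py .4865 -.1764 .23 -96.5
```

```text
Traceback (most recent call last):
  File "go.py", line 8, in <module>
    print("shift",d.round(4),"turn",np.radians((cur-a+180)%360-180).round(3),"yaw",cur.round(1),"tcp",s["tcp_pos"].round(4),"q",s["qpos"].round(2),"t",s["t"],"F",s["contact_force"].round(1),"gap",s["finger_gap"].round(4),"tilt",M[:,2].round(3))
                                                                                                                                                                                                    ^^^^^^^^^^^^^^^^^^^^^
AttributeError: 'float' object has no attribute 'round'
```

```bash
python3 -m inch '[[[0.055,-0.03,0,0.11,1],[0.11,-0.06,0,0.22,1],[0.165,-0.09,0,0.33,1],[0.22,-0.12,0,0.44,1],[0.275,-0.145,0,0.55,1]]]' 40; python3 go.py .4865 -.1764 .19 -96.5
```

```text
t: 0.72
tcp_pos: [0.424, -0.2441, 0.2423]
orientation: [3.137, -0.166, 0.0]
contact_force: [0.2, -1.0, -0.0]
finger_gap: 0.0852
gripper_force: 0.0Traceback (most recent call last):
  File "go.py", line 8, in <module>
    print("shift",d.round(4),"turn",np.radians((cur-a+180)%360-180).round(3),"yaw",cur.round(1),"tcp",s["tcp_pos"].round(4),"q",s["qpos"].round(2),"t",s["t"],"F",s["contact_force"].round(1),"gap",s["finger_gap"].round(4),"tilt",M[:,2].round(3))
                                                                                                                                                                                                    ^^^^^^^^^^^^^^^^^^^^^
AttributeError: 'float' object has no attribute 'round'
```

```bash
sed -i 's/s\["contact_force"\].round(1)/np.round(s["contact_force"],1)/;s/s\["finger_gap"\].round(4)/round(float(s["finger_gap"]),4)/;s/s\["tcp_pos"\].round(4)/np.round(s["tcp_pos"],4)/;s/s\["qpos"\].round(2)/np.round(s["qpos"],2)/' go.py; sed -i 's/np.array(\[x,y,z\])-s/np.array([x,y,z])-np.array(s/;s/"tcp_pos"\])$/"tcp_pos"]))/' go.py; python3 go.py .4865 -.1764 .19 -96.5
```

```text
shift [ 0.055  -0.0739  0.0523] turn 0.008 yaw -96.1 tcp [ 0.424  -0.2441  0.2423] q [-0.6   0.16  1.69 -0.    1.29  1.08] t 0.725 F [ 0.2 -1.  -0. ] gap 0.0852 tilt [ 0. -0. -1.]
```

```bash
python3 -m inch '[[[0.028,-0.037,0,0,1],[0.055,-0.075,0.02,0.008,1],[0.055,-0.075,0.02,0.008,1],[0.055,-0.075,0.02,0.008,1]]]'; python3 go.py .4865 -.1764 .122 -96.5
```

```text
t: 1.23
tcp_pos: [0.4853, -0.1773, 0.2223]
orientation: [3.137, -0.173, -0.001]
contact_force: [-0.5, -0.4, 0.3]
finger_gap: 0.0858
gripper_force: 0.0
shift [ 0.0011 -0.001   0.1003] turn 0.004 yaw -96.3 tcp [ 0.4853 -0.1773  0.2223] q [-0.42  0.24  1.64 -0.    1.26  1.26] t 1.225 F [-0.5 -0.4  0.3] gap 0.0858 tilt [-0. -0. -1.]
```

```bash
python3 -m inch '[[[0.001,-0.001,0.03,0,1],[0.001,-0.001,0.06,0,1],[0.001,-0.001,0.085,0,1],[0.001,-0.001,0.1,0,1],[0.001,-0.001,0.1,0,1]]]' && python3 -m inch '[[[0,0,0,0,0.5],[0,0,0,0,0.5],[0,0,0,0,0.5],[0,0,0,0,0.5],[0,0,0,0,0.5]]]' 40
```

```text
t: 1.85
tcp_pos: [0.4863, -0.1766, 0.122]
orientation: [-3.136, 0.174, 0.001]
contact_force: [-0.4, -0.3, -0.0]
finger_gap: 0.0853
gripper_force: 0.0
t: 2.48
tcp_pos: [0.4872, -0.1764, 0.1236]
orientation: [3.136, -0.173, 0.003]
contact_force: [-2.1, -0.2, 7.1]
finger_gap: 0.0587
gripper_force: 42.8
```

```bash
python3 -m inch '[[[0,0,-0.02,0,0.5],[0,0,-0.045,0,0.5],[0,0,-0.07,0,0.5],[0,0,-0.085,0,0.5],[0,0,-0.085,0,0.5]]]'; python3 go.py .5165 .1916 .2 -96.5
```

```text
t: 3.1
tcp_pos: [0.487, -0.1762, 0.208]
orientation: [3.136, -0.173, 0.003]
contact_force: [-0.4, -0.3, -1.9]
finger_gap: 0.0586
gripper_force: 43.9
shift [-0.0111 -0.3688  0.0078] turn 0.003 yaw -96.3 tcp [ 0.487  -0.1762  0.208 ] q [-0.42  0.26  1.66  0.    1.23  1.26] t 3.1 F [-0.4 -0.3 -1.9] gap 0.0586 tilt [ 0.002 -0.001 -1.   ]
```

```bash
python3 -m inch '[[[0,-0.03,0,0,0.5],[-0.002,-0.08,0,0,0.5],[-0.004,-0.13,0,0,0.5],[-0.006,-0.18,0,0,0.5],[-0.008,-0.23,0,0,0.5]]]' && python3 -m inch '[[[-0.001,-0.05,0,0,0.5],[-0.002,-0.1,0,0,0.5],[-0.003,-0.13,0,0,0.5],[-0.003,-0.139,0,0,0.5],[-0.003,-0.139,0,0,0.5]]]'; python3 go.py .5165 .1916 .08 -96.5
python3 - <<'E'
from cell import robot
from h import *
c=snap(robot,"side","side1");cv2.imwrite("pics/side1.png",c["frame"][:,:,::-1])
P=cloud(c);x,y,z=P[...,0],P[...,1],P[...,2]
m=(x>.45)&(x<.58)&(y>.12)&(y<.26)&(z>.05)&(z<.13);print(np.percentile(z[m],[.5,2,10]))
E
```

```text
t: 3.72
tcp_pos: [0.5036, 0.055, 0.2062]
orientation: [3.137, -0.173, -0.002]
contact_force: [1.2, -0.8, -1.7]
finger_gap: 0.0584
gripper_force: 43.9
t: 4.35
tcp_pos: [0.5162, 0.1916, 0.2065]
orientation: [3.136, -0.172, -0.002]
contact_force: [-0.7, -1.0, -2.5]
finger_gap: 0.0585
gripper_force: 43.9
shift [ 5.000e-04 -1.000e-04  1.265e-01] turn 0.004 yaw -96.3 tcp [0.5162 0.1916 0.2065] q [ 0.29  0.33  1.56 -0.    1.25  1.97] t 4.35 F [-0.7 -1.  -2.5] gap 0.0585 tilt [-0.001 -0.    -1.   ]Traceback (most recent call last):
  File "<stdin>", line 5, in <module>
    return _quantile_unchecked(
        a, q, axis, out, overwrite_input, method, keepdims, weights)
    return _ureduce(a,
                    func=_quantile_ureduce_func,
    ...<5 lines>...
                    overwrite_input=overwrite_input,
                    method=method)
    r = func(a, **kwargs)
    result = _quantile(arr,
                       quantiles=q,
    ...<2 lines>...
                       out=out,
                       weights=wgt)
    slices_having_nans = np.isnan(arr[-1, ...])
                                  ~~~^^^^^^^^^
IndexError: index -1 is out of bounds for axis 0 with size 0
```

View pics/side1.png

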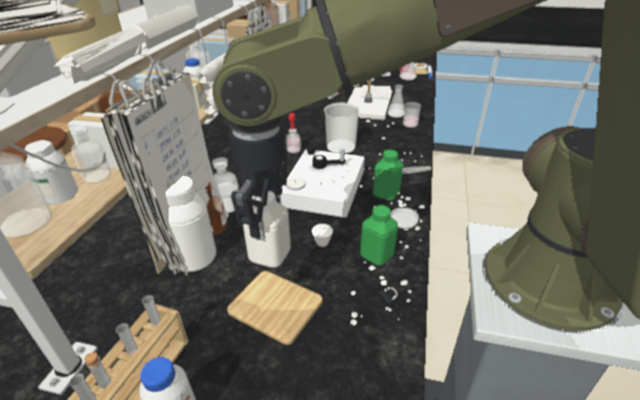

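The side view shows the bottle upright in the gripper at about (268,232), in the air above the board (275,305). The controller's deck is clear. Contact is expected at TCP z ≈ 0.081.

```bash
python3 -m inch '[[[0,0,0.035,0,0.5],[0,0,0.075,0,0.5],[0,0,0.105,0,0.5],[0,0,0.117,0,0.5],[0,0,0.12,0,0.5]]]' && python3 -m inch '[[[0,0,0.002,0,0.5],[0,0,0.004,0,0.5],[0,0,0.006,0,0.5],[0,0,0.006,0,0.5]]]'
```

```text
t: 5.03
tcp_pos: [0.5166, 0.1913, 0.0874]
orientation: [3.137, -0.174, -0.0]
contact_force: [0.0, 0.5, -1.0]
finger_gap: 0.0588
gripper_force: 43.9
t: 5.52
tcp_pos: [0.5163, 0.1919, 0.0813]
orientation: [3.137, -0.173, 0.0]
contact_force: [0.7, -0.1, -1.3]
finger_gap: 0.0586
gripper_force: 43.9
```

```bash
python3 -m inch '[[[0,0,0.001,0,0.5],[0,0,0.0015,0,0.5],[0,0,0.0015,0,0.5]]]'
```

```text
t: 5.9
tcp_pos: [0.5166, 0.1919, 0.0806]
orientation: [-3.137, 0.173, -0.001]
contact_force: [-3.3, -1.9, 7.8]
finger_gap: 0.0588
gripper_force: 45.0
```

Contact with the board. Next I release and rise.

```bash
python3 -m inch '[[[0,0,0,0,0.75],[0,0,0,0,0.85],[0,0,0,0,1],[0,0,0,0,1],[0,0,0,0,1]]]' && python3 -m inch '[[[0,0,-0.02,0,1],[0,0,-0.05,0,1],[0,0,-0.09,0,1],[0,0,-0.13,0,1],[0,0,-0.13,0,1]]]'; python3 go.py .477 -.257 .2 -106
```

```text
t: 6.52
tcp_pos: [0.5164, 0.1919, 0.0798]
orientation: [3.137, -0.173, 0.0]
contact_force: [1.0, 0.6, 0.2]
finger_gap: 0.0855
gripper_force: 0.0
t: 7.15
tcp_pos: [0.5173, 0.1922, 0.2128]
orientation: [-3.135, 0.173, -0.008]
contact_force: [0.4, 0.2, -0.4]
finger_gap: 0.0857
gripper_force: 0.0
shift [0.0092 0.4509 0.0119] turn 0.169 yaw -96.3 tcp [0.5173 0.1922 0.2128] q [ 0.29  0.33  1.56 -0.    1.25  1.97] t 7.15 F [ 0.4  0.2 -0.4] gap 0.0857 tilt [ 0.005  0.002 -1.   ]
```

```bash
python3 -m inch '[[[0,0.05,-0.01,0,1],[0.0,0.1,-0.01,0,1],[0,0.15,-0.01,0,1],[0,0.2,-0.01,0,0.5],[0,0.25,-0.01,0,0.5]]]'
python3 - <<'E'
from cell import robot
from h import *
c=snap(robot,"side","side2");cv2.imwrite("pics/side2.png",c["frame"][:,:,::-1])
P=cloud(c);x,y,z=P[...,0],P[...,1],P[...,2]
m=(x>.45)&(x<.58)&(y>.12)&(y<.26)&(z>.04)&(z<.15);print(m.sum(),rect(P[m]))
m&=(z>.123);print(m.sum(),rect(P[m]),z[m].max())
E
python3 go.py .477 -.257 .2 -106
```

```text
t: 7.78
tcp_pos: [0.4882, -0.0581, 0.2189]
orientation: [-3.137, 0.173, 0.002]
contact_force: [0.7, 0.5, -0.3]
finger_gap: 0.0517
gripper_force: 0.0
1817 [517.6 194.8  57.9  59.1  84.5]
288 [518.3 192.4  33.   35.4  61.6] 0.13360335007018906
shift [0.0113 0.1945 0.0191] turn 0.167 yaw -96.4 tcp [ 0.4877 -0.0624  0.2189] q [-0.2   0.19  1.71 -0.    1.24  1.48] t 7.825 F [-0.6 -3.7 -0.5] gap 0.044 tilt [-0.001 -0.001 -1.   ]
```

View pics/side2.png

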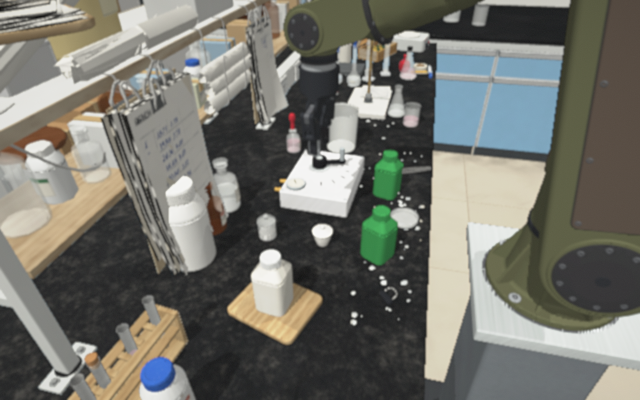

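The bottle stands upright on the board at (273,285), cap at (0.518,0.192), height 0.133, so step 1 is done. Next I go above the pin.

```bash
python3 -m inch '[[[0.003,0.05,0.02,0.06,0.5],[0.006,0.1,0.04,0.12,0.5],[0.009,0.15,0.05,0.17,0.5],[0.011,0.193,0.06,0.17,0.5],[0.011,0.193,0.06,0.17,0.5]]]' && python3 -m inch '[[[0,0,0,0,0.5],[0,0,0,0,0.5]]]'; python3 go.py .477 -.2573 .092 -106
```

```text
t: 8.45
tcp_pos: [0.4775, -0.2515, 0.1578]
orientation: [-3.109, 0.444, 0.004]
contact_force: [0.4, 0.2, 0.2]
finger_gap: 0.0424
gripper_force: 0.0
t: 8.7
tcp_pos: [0.4788, -0.2487, 0.1599]
orientation: [-3.111, 0.437, -0.0]
contact_force: [-0.4, 0.2, -0.3]
finger_gap: 0.0426
gripper_force: 0.0
shift [0.0006 0.0088 0.0679] turn 0.0 yaw -106.0 tcp [ 0.4788 -0.2487  0.1599] q [-0.55  0.36  1.64  0.    1.14  1.3 ] t 8.7 F [-0.4  0.2 -0.3] gap 0.0426 tilt [ 0.  0. -1.]
```

```bash
python3 -m inch '[[[0.001,0.009,0.01,0,0.5],[0.001,0.009,0.03,0,0.5],[0.001,0.009,0.05,0,0.5],[0.001,0.009,0.067,0,0.5],[0.001,0.009,0.067,0,0.5]]]' 30 && python3 -m inch '[[[0,0,0,0,0],[0,0,0,0,0],[0,0,0,0,0],[0,0,0,0,0],[0,0,0,0,0]]]' 30; python3 go.py .477 -.2573 .092 -106
```

```text
t: 9.32
tcp_pos: [0.4765, -0.2583, 0.0915]
orientation: [-3.11, 0.438, 0.003]
contact_force: [-1.0, -0.4, 0.5]
finger_gap: 0.0429
gripper_force: 0.0
t: 9.95
tcp_pos: [0.4773, -0.2586, 0.0934]
orientation: [3.111, -0.439, 0.002]
contact_force: [-0.8, 3.6, 5.5]
finger_gap: 0.0127
gripper_force: 30.8
shift [-0.0007 -0.0011  0.0014] turn -0.001 yaw -106.1 tcp [ 0.4773 -0.2586  0.0934] q [-0.56  0.45  1.68  0.    1.    1.29] t 9.95 F [-0.8  3.6  5.5] gap 0.0127 tilt [ 0.001 -0.    -1.   ]
```

Run:
```python
import numpy as np
a0=np.radians(198);a=lambda t:60*np.array([np.cos(a0-t),np.sin(a0-t)])
T=np.radians(-106.1);Y=np.array([np.cos(T),np.sin(T)]);X=np.array([-Y[1],Y[0]])
for t0 in (0,.4,.8,1.2):
    for t in np.arange(t0,t0+.41,.08): d=a(t)-a(t0);print(t0,round(t,2),round(d@X,1),round(d@Y,1))
```

```text
0 0.0 0.0 0.0
0 0.08 -2.5 -4.1
0 0.16 -4.7 -8.3
0 0.24 -6.6 -12.8
0 0.32 -8.1 -17.3
0 0.4 -9.2 -22.0
0.4 0.4 0.0 0.0
0.4 0.48 -0.7 -4.7
0.4 0.56 -1.1 -9.5
0.4 0.64 -1.1 -14.3
0.4 0.72 -0.7 -19.1
0.4 0.8 0.1 -23.8
0.8 0.8 0.0 0.0
0.8 0.88 1.2 -4.7
0.8 0.96 2.7 -9.2
0.8 1.04 4.6 -13.6
0.8 1.12 6.8 -17.9
0.8 1.2 9.4 -21.9
1.2 1.2 0.0 0.0
1.2 1.28 2.9 -3.8
1.2 1.36 6.1 -7.4
1.2 1.44 9.5 -10.8
1.2 1.52 13.2 -13.8
1.2 1.6 17.2 -16.5
```

```bash
python3 -m inch '[[[-0.0025,-0.004,0,0,0],[-0.0047,-0.008,0,0,0],[-0.0066,-0.0128,0,0,0],[-0.0081,-0.0173,0,0,0],[-0.0092,-0.022,0,0,0]]]' && python3 -m inch '[[[-0.0007,-0.0047,0,0,0],[-0.0011,-0.0095,0,0,0],[-0.0011,-0.0143,0,0,0],[-0.0007,-0.0191,0,0,0],[0,-0.0238,0,0,0]]]'; python3 go.py .4965 -.1926 .093 -106
python3 - <<'E'
from cell import robot
from h import *
c=snap(robot,"side","side3");cv2.imwrite("pics/side3.png",cv2.resize(c["frame"][120:240,260:400,::-1],None,fx=5,fy=5))
E
```

```text
t: 10.58
tcp_pos: [0.4733, -0.2357, 0.0933]
orientation: [3.109, -0.439, -0.002]
contact_force: [-16.3, -5.5, 13.4]
finger_gap: 0.0129
gripper_force: 31.9
t: 11.2
tcp_pos: [0.4804, -0.2127, 0.0931]
orientation: [3.109, -0.439, -0.001]
contact_force: [-7.4, -6.6, 4.5]
finger_gap: 0.0127
gripper_force: 31.3
shift [ 0.0099 -0.0238  0.    ] turn -0.001 yaw -106.1 tcp [ 0.4804 -0.2127  0.0931] q [-0.49  0.42  1.73 -0.    0.99  1.37] t 11.2 F [-7.4 -6.6  4.5] gap 0.0127 tilt [-0.001 -0.001 -1.   ]
```

View pics/side3.png

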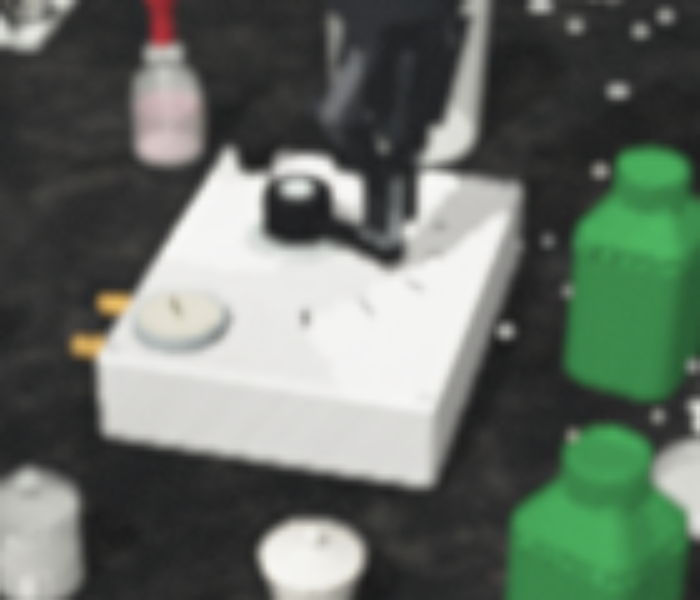

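The crop shows the fingers holding the pin at about (395,235), with the arm close to the second-click tick (415,285). The third tick is at (367,307) and the fourth at (305,317). TCP geometry gives θ≈0.77 at radius 59.9 mm. I'll continue to the third click.

```bash
python3 -m inch '[[[0.0012,-0.0047,0,0,0],[0.0027,-0.0092,0,0,0],[0.0046,-0.0136,0,0,0],[0.0068,-0.0179,0,0,0],[0.0094,-0.0219,0,0,0]]]' && python3 -m inch '[[[0,0,0,0,0],[0,0,0,0,0],[0,0,0,0,0],[0,0,0,0,0]]]'; python3 go.py .4965 -.1926 .093 -106
python3 - <<'E'
from cell import robot
from h import *
s=robot.state();p=np.array(s["tcp_pos"])[:2]-[.5343,-.2389];print("theta",np.radians(198)-np.arctan2(p[1],p[0]),np.hypot(*p))
for n in("side","top"):
    c=snap(robot,n,n+"4");f=c["frame"][:,:,::-1]
    cv2.imwrite(f"pics/{n}4.png",cv2.resize(f[120:240,260:400] if n=="side" else f[150:250,345:475],None,fx=5,fy=5))
E
```

```text
t: 11.88
tcp_pos: [0.4954, -0.1943, 0.0929]
orientation: [3.109, -0.439, -0.001]
contact_force: [0.1, -10.2, -0.1]
finger_gap: 0.0126
gripper_force: 31.0
t: 12.38
tcp_pos: [0.4957, -0.1943, 0.0929]
orientation: [3.11, -0.439, -0.0]
contact_force: [-2.7, -4.8, 2.4]
finger_gap: 0.0128
gripper_force: 31.2
shift [ 0.0003 -0.0019 -0.0001] turn -0.001 yaw -106.1 tcp [ 0.4957 -0.1943  0.0929] q [-0.44  0.44  1.71 -0.    0.99  1.41] t 12.375 F [-2.7 -4.8  2.4] gap 0.0128 tilt [-0.    -0.001 -1.   ]
theta 1.1713124350799586 0.05899714854329461
```

View pics/side4.png

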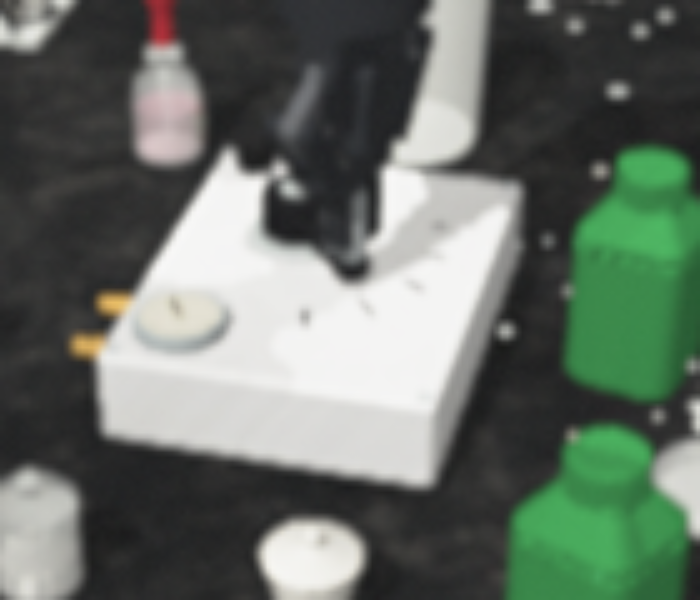

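All five ticks are now visible, and the arm end at (352,268) points at the third tick (367,307), perhaps slightly short (θ≈1.17). I'll nudge it 1.5 mm and hold.

```bash
python3 -m inch '[[[0.0005,-0.0008,0,0,0],[0.001,-0.0015,0,0,0],[0.001,-0.0015,0,0,0],[0.001,-0.0015,0,0,0],[0.001,-0.0015,0,0,0]]]'
python3 - <<'E'
from cell import robot
import numpy as np
s=robot.state();p=np.array(s["tcp_pos"])[:2]-[.5343,-.2389]
th=np.radians(198)-np.arctan2(p[1],p[0]);print(th,np.hypot(*p),s["contact_force"],s["gripper_force"],s["t"])
if 1.13<th<1.27: print(robot.close_job())
E
```

```text
t: 13.1
tcp_pos: [0.4968, -0.1933, 0.0929]
orientation: [3.109, -0.439, -0.001]
contact_force: [-4.3, -5.7, 3.8]
finger_gap: 0.0128
gripper_force: 31.3
1.1967065739727847 0.05903140644184938 [-4.31483836 -5.67713481  3.81404228] 31.332045793533325 13.1
the job is handed in; nothing more can be done
None
```

I handed the job in at 13.1 s: the bottle stands upright on the wooden board, let go, and the gripper holds the dial pin at the third click (about 1.20 rad by tool position); the judge's verdict was not shown.

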